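# Press both tray latches flush on the bracket, then slide the tray into its slot

## Task

Both slide latches of the green spoon-rest tray stick out. Push the tray against the upright face of the steel bracket until that presses one latch in flush, turn the tray round and press in the other latch on the bracket too, then slide the tray fully home into the slot of the white riser, a side without a latch going in first. Keep the tray flat on the board all the while, do not press the latches with the gripper, and leave the jar, mug, bowl and canister standing where they are.

Things in the scene. Friction and masses are not known exactly. Their poses are not given: they have to be found in the camera images.
- tray: Loose green square plastic tray, 108 x 108 mm, 28 mm high, 350 g, too wide to grasp across. Open well on top, 86 x 86 mm, floor 4 mm thick, walls 11 mm thick. Origin: centre of underside; z up, x and y square to its sides. A red latch is in the middle of the +y side, a yellow one in the middle of the -y side; +x and -x sides are plain.
- latch_red: Red slide latch in the tray's +y wall, 24 mm long, 18 mm high. Origin: middle of its outer face, 17 mm above the tray's underside. It slides along the tray's y only, stiffly (5 N), and stays where left. Out, its face is up to 61.3 mm from the tray's centre; fully in, 54.3 mm (flush).
- latch_yellow: Yellow slide latch, the same in the middle of the tray's -y wall: outer face at tray y = -61.3 mm when out, -54.3 mm when fully in.
- bracket: Bent steel bracket screwed to the board. Upright flange 44 mm wide (y), 36 mm high, 6 mm thick; its flat face looks to the bracket's own -x (roughly to the robot). Origin: on the board below the middle of that face. Foot plate runs 66 mm back to +x, 5 mm high.
- riser: White riser fixed to the board, tray slot along its +x. Origin: on the board, middle of the slot's mouth. Cheeks 113 mm apart inside, 8 mm thick, 39 mm high, x = 0 to 100 mm, flared lead-ins from x = -13 mm; back stop at x = 96 mm; roof 33 to 39 mm up, only from x = 46 to 104 mm. The board is the slot's floor.
- slot_home (a point): Point on the board, 42 mm inside the mouth of the riser's slot, where the centre of the tray's underside lies when it is fully home against the stop (its rear side then stands 12 mm out of the mouth). Axes as the riser.
- jar: Loose glass coffee jar with red lid, 72 mm diameter, 130 mm high, 450 g; bystander. Origin: centre of underside.
- mug: Loose stainless mug, 76 mm diameter, 85 mm high, handle on its +y side; bystander. Origin: centre of underside.
- bowl: Loose white ceramic bowl, 100 mm diameter, 45 mm high; bystander. Origin: centre of underside.
- canister: Loose white push-top dispenser canister near the far edge of the board, 80 mm diameter, 125 mm high; bystander. Origin: centre of underside.

How it is judged:
On the way, in this order (a step that is already met when the one before it is completed fails the run):
1. one latch is pressed in flush by the bracket (((y of latch_red in the frame of tray below 0.0558 m and (contact force between tray and bracket above 1 N and x of latch_red in the frame of bracket above -0.006 m and y of latch_red in the frame of bracket between -0.034 and 0.034 m)) or (y of latch_yellow in the frame of tray above -0.0558 m and (contact force between tray and bracket above 1 N and x of latch_yellow in the frame of bracket above -0.006 m and y of latch_yellow in the frame of bracket between -0.034 and 0.034 m)))), for 0.06 s.
2. the other latch is pressed in flush by the bracket as well (y of latch_red in the frame of tray below 0.0558 m and y of latch_yellow in the frame of tray above -0.0558 m and ((contact force between tray and bracket above 1 N and x of latch_red in the frame of bracket above -0.006 m and y of latch_red in the frame of bracket between -0.034 and 0.034 m) or (contact force between tray and bracket above 1 N and x of latch_yellow in the frame of bracket above -0.006 m and y of latch_yellow in the frame of bracket between -0.034 and 0.034 m))), for 0.06 s.
At the end, for the whole second after the job is handed in: Both latches in to within 1.5 mm of their full travel; tray flat on the board in the riser's slot, within 4 mm of the back stop, within 4 mm of the slot's middle line, its plain sides to front and back (within 0.08 rad), at rest; jar, mug, bowl and canister within 20 mm of where they stood (y of latch_red in the frame of tray below 0.0558 m and y of latch_yellow in the frame of tray above -0.0558 m and x of tray in the frame of riser between 0.038 and 0.045 m and y of tray in the frame of riser between -0.004 and 0.004 m and angle between the x axis of tray and the x axis of riser, either way round below 0.08 rad and height (world z) of tray below 0.004 m and angle between tray's own z axis and vertical below 0.06 rad and linear speed of tray below 0.02 m/s and distance of each of jar, mug, bowl, canister from where it was at the start of the episode below 0.02 m); the robot touches nothing.
It fails at once if the tray is lifted or tipped (height (world z) of tray above 0.015 m or angle between tray's own z axis and vertical above 0.25 rad).
It fails at once if the gripper presses a latch (contact force between any of the fingers, the arm and latch_red above 3 N or contact force between any of the fingers, the arm and latch_yellow above 3 N).
It fails at once if a bystander is shifted or tipped (distance of any of jar, mug, bowl, canister from where it was at the start of the episode above 0.03 m or angle between any of jar, mug, bowl, canister's own z axis and vertical above 0.35 rad).
It also fails if it takes over 72 s, if anything falls off the work surface, if the arm or the gripper's body presses on something with over 40 N, if the wrist force passes 120 N, or if a joint passes its speed limit or range.

## Robot

A 6-joint arm with a two-finger parallel gripper is mounted at the origin on the work surface. World frame = base frame: x ahead of the robot, y to its left, z up, the work surface at z = 0. Lengths are in m, angles in rad, forces in N, time in s.
With the tool pointing down it reaches from about 0.4 to 0.825 m from the base axis. Payload 7 kg.
Tool frame: the origin (TCP) lies at the very end of the fingers, on their centre line; the grasp point (between the pads) lies 19 mm behind it; z points along the fingers, y is the line along which they close (so a half turn about z gives the same grasp; the last joint's range is limited). The gripper opens to 88 mm and grips with 3 to 60 N. Pads are 19 mm wide; open, the fingers measure 130 mm over their backs; the gripper's body (78 mm by 193 mm) begins 47 mm behind the grasp point.
Start: joints at [-0.851, 0.359, 0.012, 0, -1.224, -0.288], TCP at [0.282, -0.613, 0.227] pointing down, gripper open.
Joint ranges: [-3.07, 3.07], [-1.43, 2.12], [-1.02, 1.25], [-3.03, 1.67], [-3.05, -0], [-3.03, 3.03]. Speed limits (rad/s): [2.39, 2.39, 3.01, 3.14, 3.14, 3.14].

## Interface

Orientations are given as [roll, pitch, yaw] about the fixed x, y, z axes, in that order (R = Rz(yaw) Ry(pitch) Rx(roll)).
In Python, from station import * gives the robot as it stands.
- The arm moves only by the tool servo_tool, never from a script. Its argument "moves" is a list of rows, each an object of numbers: "jaw": the opening, from 0 (shut) to 1 (fully open); "dx", "dy", "dz": the shift along the world's x, y, z in m; "roll": the turn about the world's z in degrees. A call has exactly 10 rows; each row shifts and turns the commanded pose from where the row before left it; what a row does not reach is not made up. A row lasts 1/8 s, in which the tool goes at most 62.5 mm and 10.7 degrees, less where a joint would pass 70% of its speed; a pose out of reach is approached as far as the arm can. A call with a gripper value outside its range is refused whole. The fingers move at their own pace and stop on an object; "newtons" is the grip in N (left out, the last holds). Time passes only in rows, so rows that do not move let the fingers close, or fill a call up. It gives the time, the measured TCP pose, the force, the opening and the grip force at its end, in the units of the state.
- get_state(): the state, without advancing time (a new reading comes with each control period).
- grab_frame(name): name is "scene" or "top"; returns (picture, depth): 400x640x3 uint8, red, green, blue; 400x640 float32, m along the optical axis (not along the pixel's ray), 0 where there is no reading.
- calibration(name): a dict with "intrinsics" (3x3 intrinsics, pixels), "R" (3x3) and "t" (3): a world point X has camera coordinates R X + t. Camera axes: x right, y down, z forward; pixel columns grow to the right and rows downward; lengths in m; the calibration is good to about 2 mm. A picture is of the moment at which its call begins. calibration takes no time and is no camera call.
- job_done(): hands the job in; it is judged then, once.
The state is a dict: "t": time; "q": joint angles; "qd": joint speeds; "joint_efforts": joint torques, N m; "eef_pos": TCP position; "ee_rot": TCP orientation; "force": force on the tool from outside, world axes, zero at the start; "moment": the same for the moment, N m; "width": finger opening in m; "gripper_force": force on a finger pad.
Only numpy, scipy, OpenCV 4.12 (cv2) and the standard library are available. Lean on these libraries where they do the work, as an engineer would, in place of code of your own. Each camera call takes 0.05 s, during which the arm holds its last target. There are 200 camera calls.

## Working session

There is one attempt and no reset: what is moved stays moved. The work goes in short steps, Python scripts to look and compute and a tool call to move; the robot and the scene stay as the last step left them, time stands still between calls to the robot, and variables do not carry over. Pictures are saved under pics/ and viewed, at most 10 in all, crops included, and the job is handed in when it is done.

Besides the shell and the picture viewer there is one more tool, called after "Call:" by a JSON object that holds its "name" and its "arguments", one argument or row to a line. servo_tool: Moves the arm, as the interface text tells. Its arguments: {"type":"object","properties":{"moves":{"type":"array","items":{"type":"object","properties":{"jaw":{"type":"number"},"dx":{"type":"number"},"dy":{"type":"number"},"dz":{"type":"number"},"roll":{"type":"number"}}}},"newtons":{"type":"number"}},"required":["moves"]}

```bash
mkdir -p pics; cat > h.py <<'E'
from station import *
import numpy as np, cv2
def pts(name, d, K=None):
    c=calibration(name); K=np.array(c["intrinsics"]);R=np.array(c["R"]);t=np.array(c["t"])
    v,u=np.mgrid[0:d.shape[0],0:d.shape[1]]
    P=np.stack([(u-K[0,2])/K[0,0]*d,(v-K[1,2])/K[1,1]*d,d],-1)
    return (P-t)@R
def ray(name,u,v,z):
    c=calibration(name); K=np.array(c["intrinsics"]);R=np.array(c["R"]);t=np.array(c["t"])
    o=-R.T@t; r=R.T@np.linalg.solve(K,[u,v,1.]); return o+r*(z-o[2])/r[2]
E
python3 - <<'E'
from h import *
s=get_state(); print({k:np.round(v,3) for k,v in s.items()})
for n in("top","scene"):
    p,d=grab_frame(n); np.savez("pics/%s0.npz"%n,p=p,d=d)
    cv2.imwrite("pics/%s0.png"%n,p[:,:,::-1])
    c=calibration(n);print(n,-np.array(c["R"]).T@np.array(c["t"]),np.round(c["intrinsics"],1).tolist(),np.round(c["R"],2).tolist())
E
```

```text
{'t': np.float64(0.0), 'q': array([-0.851,  0.359,  0.011, -0.   , -1.224, -0.288]), 'qd': array([-0.001, -0.   ,  0.001, -0.   ,  0.001, -0.001]), 'joint_efforts': array([ 0.0000e+00, -5.8272e+01,  2.9306e+01,  6.9970e+00,  7.0000e-03,
       -0.0000e+00]), 'eef_pos': array([ 0.282, -0.613,  0.226]), 'ee_rot': array([ 3.14, -0.  , -2.71]), 'force': array([-0.205,  0.003, -0.369]), 'moment': array([-0.024,  0.012,  0.002]), 'gripper_force': np.float64(0.0), 'width': np.float64(0.088)}
top [ 0.39462299 -0.00242054  1.11511595] [[452.3, 0.0, 321.7], [0.0, 452.3, 192.6], [0.0, 0.0, 1.0]] [[-0.0, -1.0, 0.0], [-0.99, 0.0, -0.16], [0.16, -0.0, -0.99]]
scene [1.54428481 0.190361   0.7060843 ] [[433.1, 0.0, 318.4], [0.0, 433.1, 195.8], [0.0, 0.0, 1.0]] [[-0.17, 0.99, -0.02], [0.55, 0.08, -0.83], [-0.82, -0.15, -0.55]]
```

View pics/top0.png

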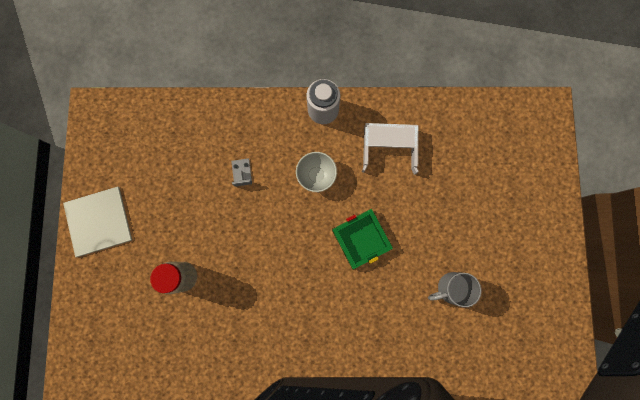

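View pics/scene0.png

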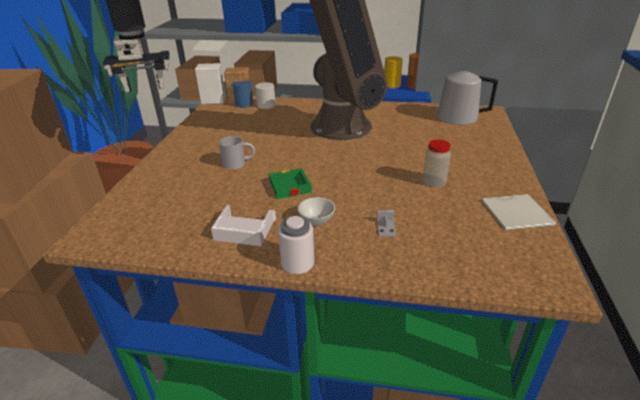

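The top view shows the tray at about (362,240), with the red latch up-left at (351,218) and the yellow one at (374,260). The bracket is at (241,172), the riser at (391,150) with its mouth facing the robot, the bowl at (316,172), the jar at (166,278), the mug at (460,290) and the canister at (323,103). The scene view agrees with this. Next I'll measure poses.

```bash
cat >> h.py <<'E'
def rect(P):
    (c,s,a)=cv2.minAreaRect((P[:,:2]*1000).astype(np.float32)); return np.round(c,1),np.round(s,1),round(a,1)
def masks(p):
    h=cv2.cvtColor(p,cv2.COLOR_RGB2HSV).astype(int);H,S,V=h[...,0],h[...,1],h[...,2]
    return dict(green=(H>45)&(H<85)&(S>120)&(V>40),red=((H<5)|(H>174))&(S>180)&(V>80),yellow=(H>24)&(H<34)&(S>170)&(V>120),H=H,S=S,V=V)
E
python3 - <<'E'
from h import *
for n in("top","scene"):
    f=np.load("pics/%s0.npz"%n);p,d=f["p"],f["d"];P=pts(n,d);m=masks(p)
    print(n,"board z",np.round(np.median(P[(abs(P[...,0]-.55)<.02)&(abs(P[...,1]-.1)<.03)][:,2]),4))
    g=m["green"]&(P[...,2]>.023)&(P[...,2]<.034)&(abs(P[...,0]-.5)<.2)&(abs(P[...,1])<.4);print("rim",g.sum(),rect(P[g]),np.median(P[g][:,2]))
    for c in("red","yellow"):
        q=m[c]&(abs(P[...,0]-.5)<.2)&(abs(P[...,1]+.1)<.15)&(P[...,2]<.05);print(c,q.sum(),P[q].mean(0).round(4) if q.any() else 0)
    R=lambda x0,x1,y0,y1,z0,z1:(P[...,0]>x0)&(P[...,0]<x1)&(P[...,1]>y0)&(P[...,1]<y1)&(P[...,2]>z0)&(P[...,2]<z1)
    v=ray("top",241,172,0);b=R(v[0]-.1,v[0]+.1,v[1]-.06,v[1]+.06,.026,.045);print("flange",v.round(3),b.sum(),rect(P[b]),np.median(P[b][:,2]))
    b=R(v[0]-.1,v[0]+.12,v[1]-.06,v[1]+.06,.003,.045);print(" all",b.sum(),rect(P[b]))
    v=ray("top",391,140,.039);b=R(v[0]-.12,v[0]+.12,v[1]-.09,v[1]+.09,.034,.045);print("riser top",v.round(3),b.sum(),rect(P[b]))
    for nm,(u,w,z,r,zz) in dict(bowl=(316,172,.045,.07,.03),jar=(166,278,.13,.05,.1),mug=(460,290,.085,.06,.06),can=(323,95,.125,.06,.08)).items():
        v=ray("top",u,w,z);b=R(v[0]-r,v[0]+r,v[1]-r,v[1]+r,zz,.2);print(nm,b.sum(),rect(P[b]) if b.sum()>4 else "")
E
```

```text
top board z 0.0008
rim 673 (array([454.5, -99.1]), array([107.4, 108.2]), 27.3) 0.02876540651067037
red 29 [ 0.5045 -0.0733  0.0266]
yellow 3 [ 0.4078 -0.1249  0.0266]
flange [0.623 0.2   0.   ] 70 (array([596.5, 191.5]), array([36.2, 38.3]), 64.4) 0.03573292141528038
 all 930 (array([632.5, 199.9]), array([119.7, 218. ]), 90.0)
riser top [ 0.694 -0.173  0.039] 1364 (array([ 684.6, -172.4]), array([129.9, 104.6]), 88.1)
bowl 443 (array([614.6,  10.7]), array([96.7, 96.8]), 0.5)
jar 890 (array([366.4, 331.5]), array([66.4, 66.3]), 47.7)
mug 425 (array([ 328.9, -310.1]), array([75.2, 98.7]), 48.7)
can 954 (array([785. ,  -5.5]), array([79.1, 78.3]), 68.0)
scene board z -0.0014
rim 256 (array([460.1, -97.6]), array([109.1, 106.5]), 27.8) 0.027103874268728907
red 35 [ 0.5105 -0.0722  0.0183]
yellow 5 [ 0.4123 -0.1236  0.0252]
flange [0.623 0.2   0.   ] 71 (array([599.7, 195.7]), array([21.7, 40. ]), 3.7) 0.032342446106062316
 all 416 (array([629.2, 199.1]), array([111.7, 201. ]), 84.8)
riser top [ 0.694 -0.173  0.039] 841 (array([ 688.2, -171.4]), array([131. , 108.1]), 87.1)
bowl 373 (array([616.6,  12.1]), array([100.7,  96.4]), 9.6)
jar 387 (array([369.5, 335.6]), array([65.6, 66.1]), 48.8)
mug 348 (array([ 333.7, -311.9]), array([82.8, 94.1]), 50.2)
can 922 (array([792.5,  -2.6]), array([72. , 78.9]), 32.8)
```

```bash
python3 - <<'E'
from h import *
f=np.load("pics/top0.npz");t=f["p"];f=np.load("pics/scene0.npz");s=f["p"]
a=cv2.resize(t[145:200,215:270],(400,400),interpolation=cv2.INTER_CUBIC);b=cv2.resize(t[115:180,350:430],(400,325),interpolation=cv2.INTER_CUBIC)
c=cv2.resize(s[200:245,360:415],(400,327),interpolation=cv2.INTER_CUBIC)
o=np.zeros((600,800,3),np.uint8);o[:275,:400]=cv2.resize(a,(400,275)) if 0 else a[60:335];o[:325,400:]=b;o[275:600,:400]=c[:325]
d=cv2.resize(s[200:250,205:280],(400,267),interpolation=cv2.INTER_CUBIC);o[327:594,400:]=d
cv2.imwrite("pics/z0.png",o[:,:,::-1])
for n in("top","scene"):
    f=np.load("pics/%s0.npz"%n);p,d=f["p"],f["d"];P=pts(n,d)
    b=(P[...,0]>.56)&(P[...,0]<.70)&(P[...,1]>.15)&(P[...,1]<.25)&(P[...,2]>.004)
    print(n);v,u=np.where(b)
    for r in range(v.min(),v.max()+1,1): 
        k=v==r
        if k.any(): q=P[v[k],u[k]];print(r,u[k].min(),u[k].max(),q[:,0].mean().round(3),q[:,1].min().round(3),q[:,1].max().round(3),q[:,2].min().round(3),q[:,2].max().round(3))
E
```

```text
top
142 231 236 0.699 0.213 0.226 0.004 0.006
143 223 255 0.696 0.165 0.246 0.004 0.005
144 242 260 0.694 0.153 0.198 0.005 0.005
145 228 253 0.691 0.17 0.234 0.005 0.005
146 236 248 0.689 0.183 0.213 0.004 0.005
147 247 258 0.686 0.158 0.186 0.004 0.004
148 243 258 0.683 0.158 0.196 0.004 0.005
149 235 251 0.681 0.175 0.216 0.004 0.006
150 227 227 0.678 0.236 0.236 0.004 0.004
151 224 242 0.675 0.198 0.243 0.004 0.006
152 235 235 0.673 0.215 0.215 0.004 0.004
153 251 251 0.67 0.175 0.175 0.005 0.005
154 237 241 0.668 0.2 0.21 0.004 0.005
155 222 222 0.665 0.248 0.248 0.006 0.006
156 230 258 0.663 0.157 0.228 0.004 0.006
157 227 260 0.66 0.152 0.235 0.004 0.006
158 236 248 0.657 0.182 0.212 0.006 0.007
159 241 247 0.654 0.185 0.199 0.004 0.012
160 225 259 0.652 0.155 0.24 0.004 0.008
161 222 248 0.649 0.182 0.248 0.004 0.01
162 231 248 0.647 0.182 0.223 0.004 0.012
163 228 248 0.644 0.181 0.232 0.004 0.013
164 232 258 0.642 0.157 0.222 0.004 0.009
165 229 249 0.639 0.179 0.229 0.004 0.012
166 232 249 0.636 0.179 0.221 0.004 0.01
167 232 259 0.634 0.154 0.222 0.004 0.013
168 232 249 0
[... 1495 characters left out ...]
7 393 0.598 0.174 0.216 0.01 0.025
219 377 393 0.599 0.174 0.217 0.006 0.024
220 377 392 0.602 0.174 0.214 0.004 0.023
221 377 393 0.606 0.175 0.217 0.004 0.024
222 377 393 0.609 0.175 0.217 0.004 0.021
223 379 393 0.612 0.181 0.217 0.005 0.021
224 378 394 0.615 0.178 0.22 0.004 0.017
225 378 394 0.619 0.178 0.22 0.005 0.011
226 378 394 0.622 0.179 0.22 0.004 0.007
227 378 394 0.626 0.179 0.22 0.004 0.006
228 379 394 0.631 0.182 0.22 0.004 0.008
229 379 395 0.636 0.182 0.223 0.004 0.009
230 379 395 0.641 0.182 0.223 0.004 0.01
231 379 394 0.644 0.182 0.221 0.004 0.008
232 379 394 0.647 0.183 0.221 0.004 0.008
233 380 395 0.651 0.185 0.223 0.004 0.006
234 380 396 0.655 0.186 0.226 0.004 0.008
```

View pics/z0.png

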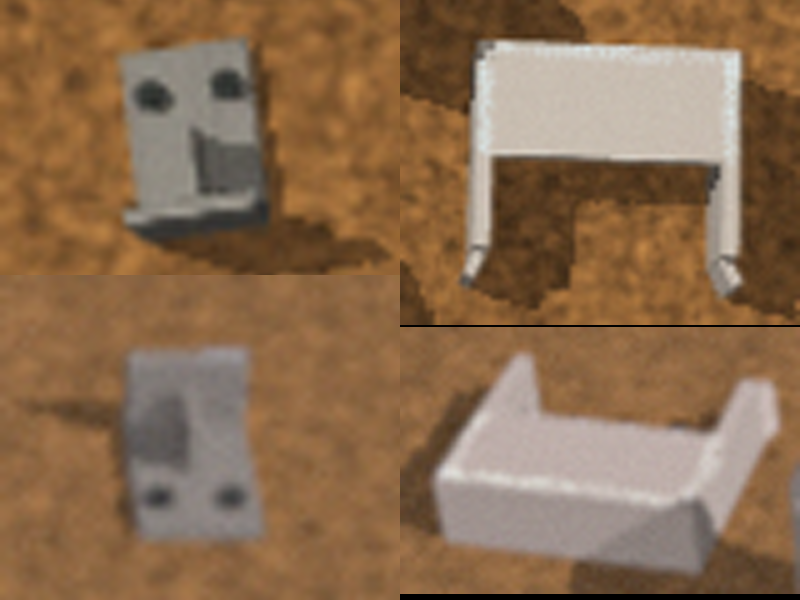

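```bash
python3 - <<'E'
from h import *
A=lambda X,Y,z:ray("top",215+X/7.27-.4,145+(Y+60)/7.27-.4,z)[:2]*1000
B=lambda X,Y,z=.039:ray("top",350+(X-400)/5-.4,115+Y/5-.4,z)[:2]*1000
S=lambda X,Y,z:ray("scene",360+X/7.27-.4,200+(Y-275)/7.27-.4,z)[:2]*1000
T=lambda X,Y,z=.039:ray("scene",205+(X-400)/5.33-.4,200+(Y-327)/5.33-.4,z)[:2]*1000
def pr(n,a,b): d=b-a;print(n,a.round(1),b.round(1),"len",np.hypot(*d).round(1),"ang",np.degrees(np.arctan2(d[1],d[0])).round(1))
pr("foot L",A(135,190,.005),A(122,58,.005));pr("foot R",A(258,150,.005),A(247,40,.005));pr("foot far",A(247,40,.005),A(122,58,.005))
pr("fl top front",A(268,207,.036),A(128,227,.036));
pr("S foot far",S(140,540,.005),S(264,537,.005));pr("S fl top",S(128,350,.036),S(248,348,.036));pr("S foot l",S(134,470,.005),S(140,540,.005))
pr("roof back",B(740,52),B(480,42));pr("roof front",B(720,163),B(492,156));pr("cheekR out",B(740,258),B(740,52));pr("cheekL in",B(491,245),B(493,50))
pr("S roof front", T(707,432),T(540,415));pr("S back",T(680,500),T(437,472))
for n in("top","scene"):
    f=np.load("pics/%s0.npz"%n);P=pts(n,f["d"]).reshape(-1,3)
    r=(abs(P[:,0]-.7)<.08)&(abs(P[:,1]+.173)<.09)&(P[:,2]>.034)&(P[:,2]<.044)&(f["p"].reshape(-1,3).min(1)>110);print(n,rect(P[r]))
    for nm,k in(("roof",P[:,0]>.69),("arms",P[:,0]<.67)): 
        q=P[r&k];print(nm,q.min(0).round(4),q.max(0).round(4))
E
```

```text
foot L [603.9 218. ] [650.2 223.8] len 46.8 ang 7.2
foot R [617.8 176.1] [656.6 180.8] len 39.1 ang 6.9
foot far [656.6 180.8] [650.2 223.8] len 43.5 ang 98.3
fl top front [592.2 167.3] [585.5 213.8] len 47.0 ang 98.2
S foot far [666.5 183.1] [658.6 226. ] len 43.6 ang 100.4
S fl top [595.5 173.2] [588.2 216.4] len 43.8 ang 99.6
S foot l [626.4 178.8] [666.5 183.1] len 40.3 ang 6.1
roof back [ 732.2 -239.7] [ 737.5 -111.5] len 128.3 ang 87.6
roof front [ 675.9 -228. ] [ 679.6 -116.4] len 111.6 ang 88.1
cheekR out [ 628.4 -236.1] [ 732.2 -239.7] len 103.9 ang -2.0
cheekL in [ 635.  -115.2] [ 733.4 -117.9] len 98.4 ang -1.6
S roof front [ 682.8 -118. ] [ 680.7 -203.6] len 85.7 ang -91.4
S back [ 736.1 -115.9] [ 731.7 -237.2] len 121.3 ang -92.0
top (array([ 684.9, -172.6]), array([129.9, 103.6]), 87.7)
roof [ 0.6904 -0.2388  0.0341] [ 0.7376 -0.1091  0.044 ]
arms [ 0.6308 -0.2364  0.0341] [ 0.6698 -0.106   0.0434]
scene (array([ 688.2, -171.4]), array([131. , 108.1]), 87.1)
roof [ 0.6901 -0.2388  0.034 ] [ 0.7444 -0.107   0.0423]
arms [ 0.6312 -0.2343  0.0342] [ 0.6697 -0.105   0.0409]
```

Call:
{"name": "servo_tool", "arguments": {
  "moves": [
    {"dx": 0.015, "dy": 0.055, "roll": 0.3, "jaw": 0.5},
    {"dx": 0.015, "dy": 0.055, "roll": 0.3, "jaw": 0.5},
    {"dx": 0.015, "dy": 0.055, "roll": 0.3, "jaw": 0.5},
    {"dx": 0.015, "dy": 0.055, "roll": 0.3, "jaw": 0.5},
    {"dx": 0.015, "dy": 0.055, "roll": 0.3, "jaw": 0.5},
    {"dx": 0.015, "dy": 0.055, "roll": 0.3, "jaw": 0.5},
    {"dx": 0.015, "dy": 0.055, "roll": 0.3, "jaw": 0.5},
    {"dx": 0.015, "dy": 0.055, "roll": 0.3, "jaw": 0.5},
    {"dx": 0.015, "dy": 0.055, "roll": 0.3, "jaw": 0.5},
    {"dx": 0.015, "dy": 0.055, "jaw": 0.5}
  ],
  "newtons": 40
}}

```text
$.moves[0]: bad value
```

Call:
{"name": "servo_tool", "arguments": {
  "moves": [
    {"dx": 0.015, "dy": 0.055, "dz": 0, "roll": 0.3, "jaw": 0.5},
    {"dx": 0.015, "dy": 0.055, "dz": 0, "roll": 0.3, "jaw": 0.5},
    {"dx": 0.015, "dy": 0.055, "dz": 0, "roll": 0.3, "jaw": 0.5},
    {"dx": 0.015, "dy": 0.055, "dz": 0, "roll": 0.3, "jaw": 0.5},
    {"dx": 0.015, "dy": 0.055, "dz": 0, "roll": 0.3, "jaw": 0.5},
    {"dx": 0.015, "dy": 0.055, "dz": 0, "roll": 0.3, "jaw": 0.5},
    {"dx": 0.015, "dy": 0.055, "dz": 0, "roll": 0.3, "jaw": 0.5},
    {"dx": 0.015, "dy": 0.055, "dz": 0, "roll": 0.3, "jaw": 0.5},
    {"dx": 0.015, "dy": 0.055, "dz": 0, "roll": 0.3, "jaw": 0.5},
    {"dx": 0.015, "dy": 0.055, "dz": 0, "roll": 0, "jaw": 0.5}
  ],
  "newtons": 40
}}

```text
t: 1.35
eef_pos: [0.4324, -0.0612, 0.2267]
ee_rot: [-3.142, 0.0, -2.662]
force: [0.7, -0.3, 0.2]
width: 0.0439
gripper_force: 0.0
```

Call:
{"name": "servo_tool", "arguments": {
  "moves": [
    {"dx": 0.003, "dy": 0.007, "dz": -0.045, "roll": 0, "jaw": 0.5},
    {"dx": 0, "dy": 0, "dz": -0.045, "roll": 0, "jaw": 0.5},
    {"dx": 0, "dy": 0, "dz": -0.045, "roll": 0, "jaw": 0.5},
    {"dx": 0, "dy": 0, "dz": -0.032, "roll": 0, "jaw": 0.5},
    {"dx": 0, "dy": 0, "dz": 0, "roll": 0, "jaw": 0.5},
    {"dx": 0, "dy": 0, "dz": 0, "roll": 0, "jaw": 0.5},
    {"dx": 0, "dy": 0, "dz": 0, "roll": 0, "jaw": 0.5},
    {"dx": 0, "dy": 0, "dz": 0, "roll": 0, "jaw": 0.5},
    {"dx": 0, "dy": 0, "dz": 0, "roll": 0, "jaw": 0.5},
    {"dx": 0, "dy": 0, "dz": 0, "roll": 0, "jaw": 0.5}
  ]
}}

```text
t: 2.6
eef_pos: [0.4356, -0.056, 0.0598]
ee_rot: [-3.142, 0.001, -2.663]
force: [0.0, -0.1, 0.0]
width: 0.0436
gripper_force: 0.0
```

```bash
python3 - <<'E'
from h import *
o=[]
for n,(r,c) in {"top":(190,310),"scene":(110,230)}.items():
    p,d=grab_frame(n); o.append(cv2.resize(p[r:r+100,c:c+110],(396,360),interpolation=cv2.INTER_CUBIC))
cv2.imwrite("pics/z1.png",np.hstack(o)[:,:,::-1]); print(get_state()["eef_pos"])
E
```

```text
[ 0.43549853 -0.05603483  0.0596439 ]
```

View pics/z1.png

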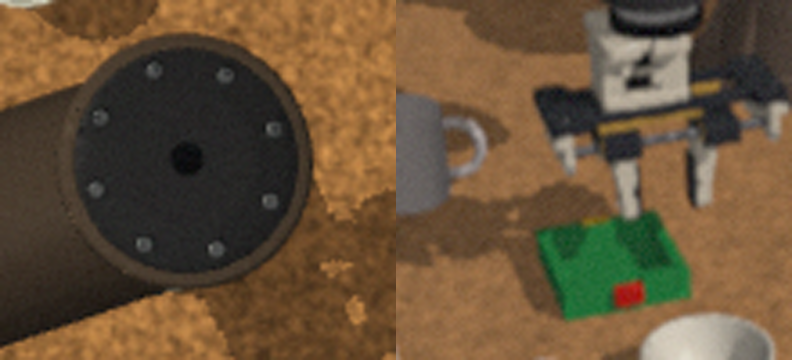

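The top view is blocked by the arm. In the scene view the two fingers (628,215 and 700,205 in the crop) straddle the plain wall, so I'll descend and grip.

Call:
{"name": "servo_tool", "arguments": {
  "moves": [
    {"dx": 0, "dy": 0, "dz": -0.02, "roll": 0, "jaw": 0.5},
    {"dx": 0, "dy": 0, "dz": -0.02, "roll": 0, "jaw": 0.5},
    {"dx": 0, "dy": 0, "dz": -0.011, "roll": 0, "jaw": 0.5},
    {"dx": 0, "dy": 0, "dz": 0, "roll": 0, "jaw": 0.5},
    {"dx": 0, "dy": 0, "dz": 0, "roll": 0, "jaw": 0.3},
    {"dx": 0, "dy": 0, "dz": 0, "roll": 0, "jaw": 0.2},
    {"dx": 0, "dy": 0, "dz": 0, "roll": 0, "jaw": 0.05},
    {"dx": 0, "dy": 0, "dz": 0, "roll": 0, "jaw": 0},
    {"dx": 0, "dy": 0, "dz": 0, "roll": 0, "jaw": 0},
    {"dx": 0, "dy": 0, "dz": 0, "roll": 0, "jaw": 0}
  ],
  "newtons": 50
}}

```text
t: 3.95
eef_pos: [0.4356, -0.0559, 0.0088]
ee_rot: [-3.142, 0.0, -2.662]
force: [-1.8, 2.6, 6.1]
width: 0.0105
gripper_force: 50.0
```

Call:
{"name": "servo_tool", "arguments": {
  "moves": [
    {"dx": 0, "dy": 0.02, "dz": 0, "roll": -1.5, "jaw": 0},
    {"dx": 0, "dy": 0.032, "dz": 0, "roll": -2.2, "jaw": 0},
    {"dx": 0, "dy": 0.032, "dz": 0, "roll": -2.2, "jaw": 0},
    {"dx": 0, "dy": 0.032, "dz": 0, "roll": -2.2, "jaw": 0},
    {"dx": 0, "dy": 0.032, "dz": 0, "roll": -2.2, "jaw": 0},
    {"dx": 0, "dy": 0.032, "dz": 0, "roll": -2.2, "jaw": 0},
    {"dx": 0, "dy": 0.032, "dz": 0, "roll": -2.2, "jaw": 0},
    {"dx": 0, "dy": 0.032, "dz": 0, "roll": -2.2, "jaw": 0},
    {"dx": 0, "dy": 0.03, "dz": 0, "roll": -2.2, "jaw": 0},
    {"dx": 0, "dy": 0.012, "dz": 0, "roll": -0.3, "jaw": 0}
  ]
}}

```text
t: 5.2
eef_pos: [0.4354, 0.2301, 0.0088]
ee_rot: [-3.14, -0.001, -3.0]
force: [0.5, -8.9, 13.2]
width: 0.0103
gripper_force: 50.0
```

```bash
cat >> h.py <<'E'
def look(tag):
    for n in("top","scene"):
        p,d=grab_frame(n);P=pts(n,d);m=masks(p);cv2.imwrite(f"pics/{n}{tag}.png",p[:,:,::-1])
        g=m["green"]&(P[...,2]>.022)&(P[...,2]<.036)&(P[...,0]>.3)&(P[...,0]<.85)
        print(n,g.sum(),rect(P[g]) if g.sum()>20 else "")
        for c in("red","yellow"):
            q=m[c]&(P[...,0]>.3)&(P[...,0]<.85)&(P[...,2]<.05)&(P[...,2]>.003);print(" ",c,q.sum(),P[q].mean(0).round(4) if q.any() else 0)
E
python3 - <<'E'
from h import *
look("2");s=get_state();print(s["eef_pos"].round(4),np.degrees(s["ee_rot"][2]).round(2),s["q"][[0,5]].round(2))
E
```

```text
top 437 (array([439.3, 181.3]), array([107.6, 107.8]), 8.2)
  red 34 [0.4951 0.1881 0.0256]
  yellow 0 0
scene 229 (array([446.3, 184.1]), array([102.9, 107.5]), 7.9)
  red 36 [0.5    0.1907 0.0188]
  yellow 0 0
[0.4357 0.2311 0.0089] -171.88 [ 0.89 -2.32]
```

Call:
{"name": "servo_tool", "arguments": {
  "moves": [
    {"dx": 0.006, "dy": 0, "dz": 0.0005, "roll": 0, "jaw": 0},
    {"dx": 0.01, "dy": 0, "dz": 0, "roll": 0, "jaw": 0},
    {"dx": 0.01, "dy": 0, "dz": 0, "roll": 0, "jaw": 0},
    {"dx": 0.01, "dy": 0, "dz": 0, "roll": 0, "jaw": 0},
    {"dx": 0.01, "dy": 0, "dz": 0, "roll": 0, "jaw": 0},
    {"dx": 0.01, "dy": 0, "dz": 0, "roll": 0, "jaw": 0},
    {"dx": 0.01, "dy": 0, "dz": 0, "roll": 0, "jaw": 0},
    {"dx": 0.008, "dy": 0, "dz": 0, "roll": 0, "jaw": 0},
    {"dx": 0.002, "dy": 0, "dz": 0, "roll": 0, "jaw": 0},
    {"dx": 0, "dy": 0, "dz": 0, "roll": 0, "jaw": 0}
  ]
}}

```text
t: 6.55
eef_pos: [0.5116, 0.2299, 0.009]
ee_rot: [3.142, 0.0, -3.001]
force: [0.2, -0.9, -2.7]
width: 0.011
gripper_force: 50.0
```

```bash
python3 - <<'E'
from h import *
look("3");s=get_state();print(s["eef_pos"].round(4),np.degrees(s["ee_rot"][2]).round(2),s["q"][[0,5]].round(2),s["force"])
E
```

```text
top 413 (array([515.5, 181. ]), array([108.1, 107.1]), 8.2)
  red 30 [0.5709 0.1902 0.0255]
  yellow 0 0
scene 264 (array([520.9, 183.1]), array([106.2, 107.8]), 8.1)
  red 1 [0.572  0.1908 0.0242]
  yellow 1 [0.4623 0.1685 0.0274]
[0.5114 0.23   0.0091] -171.95 [ 0.77 -2.2 ] [-0.09045708 -0.64056755 -1.96333245]
```

Call:
{"name": "servo_tool", "arguments": {
  "moves": [
    {"dx": 0.002, "dy": 0.0003, "dz": 0, "roll": 0, "jaw": 0},
    {"dx": 0.002, "dy": 0.0003, "dz": 0, "roll": 0, "jaw": 0},
    {"dx": 0.002, "dy": 0.0003, "dz": 0, "roll": 0, "jaw": 0},
    {"dx": 0.002, "dy": 0.0003, "dz": 0, "roll": 0, "jaw": 0},
    {"dx": 0.002, "dy": 0.0003, "dz": 0, "roll": 0, "jaw": 0},
    {"dx": 0.0015, "dy": 0.0002, "dz": 0, "roll": 0, "jaw": 0},
    {"dx": 0.0015, "dy": 0.0002, "dz": 0, "roll": 0, "jaw": 0},
    {"dx": 0.0015, "dy": 0.0002, "dz": 0, "roll": 0, "jaw": 0},
    {"dx": 0.001, "dy": 0.0001, "dz": 0, "roll": 0, "jaw": 0},
    {"dx": 0, "dy": 0, "dz": 0, "roll": 0, "jaw": 0}
  ],
  "newtons": 60
}}

```text
t: 7.9
eef_pos: [0.5259, 0.232, 0.0089]
ee_rot: [-3.141, -0.002, -3.002]
force: [-5.6, 1.8, 0.0]
width: 0.0106
gripper_force: 60.0
```

Call:
{"name": "servo_tool", "arguments": {
  "moves": [
    {"dx": 0.001, "dy": 0.0001, "dz": 0, "roll": 0, "jaw": 0},
    {"dx": 0.001, "dy": 0.0001, "dz": 0, "roll": 0, "jaw": 0},
    {"dx": 0.001, "dy": 0.0002, "dz": 0, "roll": 0, "jaw": 0},
    {"dx": 0.001, "dy": 0.0001, "dz": 0, "roll": 0, "jaw": 0},
    {"dx": 0.0005, "dy": 0, "dz": 0, "roll": 0, "jaw": 0},
    {"dx": 0, "dy": 0, "dz": 0, "roll": 0, "jaw": 0},
    {"dx": 0, "dy": 0, "dz": 0, "roll": 0, "jaw": 0},
    {"dx": 0, "dy": 0, "dz": 0, "roll": 0, "jaw": 0},
    {"dx": 0, "dy": 0, "dz": 0, "roll": 0, "jaw": 0},
    {"dx": 0, "dy": 0, "dz": 0, "roll": 0, "jaw": 0}
  ]
}}

```text
t: 9.15
eef_pos: [0.53, 0.2323, 0.0089]
ee_rot: [-3.141, -0.002, -3.002]
force: [-7.8, 2.0, 2.0]
width: 0.0104
gripper_force: 60.0
```

```bash
python3 - <<'E'
from h import *
look("4");s=get_state();print(s["eef_pos"].round(4),np.degrees(s["ee_rot"][2]).round(2),s["q"][[0,5]].round(2),s["force"],s["moment"])
E
```

```text
top 410 (array([533.3, 183.5]), array([108.1, 107.6]), 7.6)
  red 23 [0.5842 0.1943 0.0255]
  yellow 0 0
scene 238 (array([539.5, 184.8]), array([103.6, 106.4]), 7.8)
  red 0 0
  yellow 0 0
[0.5299 0.2323 0.0089] -171.98 [ 0.75 -2.18] [-7.31556371  2.16034599  3.43061486] [ 0.71041213  2.69977391 -0.11640343]
```

Call:
{"name": "servo_tool", "arguments": {
  "moves": [
    {"dx": 0.001, "dy": 0.0001, "dz": 0, "roll": 0, "jaw": 0},
    {"dx": 0.001, "dy": 0.0001, "dz": 0, "roll": 0, "jaw": 0},
    {"dx": 0.001, "dy": 0.0002, "dz": 0, "roll": 0, "jaw": 0},
    {"dx": 0.0005, "dy": 0.0001, "dz": 0, "roll": 0, "jaw": 0},
    {"dx": 0.0005, "dy": 0, "dz": 0, "roll": 0, "jaw": 0},
    {"dx": 0, "dy": 0, "dz": 0, "roll": 0, "jaw": 0},
    {"dx": 0, "dy": 0, "dz": 0, "roll": 0, "jaw": 0},
    {"dx": 0, "dy": 0, "dz": 0, "roll": 0, "jaw": 0},
    {"dx": 0, "dy": 0, "dz": 0, "roll": 0, "jaw": 0},
    {"dx": 0, "dy": 0, "dz": 0, "roll": 0, "jaw": 0}
  ]
}}

```text
t: 10.5
eef_pos: [0.5324, 0.2325, 0.0089]
ee_rot: [-3.141, -0.005, -3.002]
force: [-15.6, 3.5, 7.8]
width: 0.0104
gripper_force: 60.0
```

Call:
{"name": "servo_tool", "arguments": {
  "moves": [
    {"dx": 0.001, "dy": 0.0001, "dz": 0, "roll": 0, "jaw": 0},
    {"dx": 0.001, "dy": 0.0001, "dz": 0, "roll": 0, "jaw": 0},
    {"dx": 0, "dy": 0, "dz": 0, "roll": 0, "jaw": 0},
    {"dx": 0, "dy": 0, "dz": 0, "roll": 0, "jaw": 0},
    {"dx": 0, "dy": 0, "dz": 0, "roll": 0, "jaw": 0},
    {"dx": 0, "dy": 0, "dz": 0, "roll": 0, "jaw": 0},
    {"dx": 0, "dy": 0, "dz": 0, "roll": 0, "jaw": 0},
    {"dx": 0, "dy": 0, "dz": 0, "roll": 0, "jaw": 0},
    {"dx": 0, "dy": 0, "dz": 0, "roll": 0, "jaw": 0},
    {"dx": 0, "dy": 0, "dz": 0, "roll": 0, "jaw": 0}
  ]
}}

```text
t: 11.75
eef_pos: [0.5325, 0.2325, 0.0089]
ee_rot: [-3.14, -0.007, -3.002]
force: [-24.6, 5.5, 14.4]
width: 0.0106
gripper_force: 60.0
```

```bash
python3 - <<'E'
from h import *
look("5");s=get_state();print(s["eef_pos"].round(4),np.degrees(s["ee_rot"][2]).round(2),s["q"][[0,5]].round(2),s["force"],s["moment"])
E
```

```text
top 405 (array([535.7, 183.1]), array([107.7, 106.5]), 7.6)
  red 15 [0.5856 0.1943 0.0259]
  yellow 0 0
scene 220 (array([543.1, 185.9]), array([105.1, 108.1]), 6.1)
  red 0 0
  yellow 0 0
[0.5325 0.2325 0.0089] -172.02 [ 0.75 -2.17] [-24.77483027   5.60211389  14.8475649 ] [ 2.28944422  8.66189395 -0.1945542 ]
```

Call:
{"name": "servo_tool", "arguments": {
  "moves": [
    {"dx": -0.01, "dy": -0.001, "dz": 0, "roll": 0, "jaw": 0},
    {"dx": -0.02, "dy": -0.002, "dz": 0, "roll": 0, "jaw": 0},
    {"dx": -0.02, "dy": -0.002, "dz": 0, "roll": 0, "jaw": 0},
    {"dx": -0.004, "dy": -0.01, "dz": 0, "roll": 0, "jaw": 0},
    {"dx": 0, "dy": -0.015, "dz": 0, "roll": 0, "jaw": 0},
    {"dx": 0, "dy": -0.015, "dz": 0, "roll": 0, "jaw": 0},
    {"dx": 0, "dy": -0.014, "dz": 0, "roll": 0, "jaw": 0},
    {"dx": 0, "dy": -0.006, "dz": 0, "roll": 0, "jaw": 0},
    {"dx": 0, "dy": 0, "dz": 0, "roll": 0, "jaw": 0},
    {"dx": 0, "dy": 0, "dz": 0, "roll": 0, "jaw": 0}
  ]
}}

```text
t: 13.1
eef_pos: [0.4836, 0.1685, 0.009]
ee_rot: [-3.142, 0.0, -3.001]
force: [0.3, -1.1, -3.3]
width: 0.0107
gripper_force: 60.0
```

```bash
python3 - <<'E'
from h import *
look("6");s=get_state();print(s["eef_pos"].round(4),np.degrees(s["ee_rot"][2]).round(2),s["q"].round(2),s["force"],s["moment"])
E
```

```text
top 386 (array([486.7, 119. ]), array([106.4, 106.3]), 8.0)
  red 25 [0.5368 0.1273 0.0267]
  yellow 0 0
scene 254 (array([493.4, 122.6]), array([103.7, 105.9]), 6.6)
  red 33 [0.5418 0.1288 0.0179]
  yellow 0 0
[0.4835 0.1687 0.009 ] -171.94 [ 0.72  0.35 -0.6   0.   -0.62 -2.15] [ 0.55033397 -0.39320923 -1.71350639] [-0.05246522 -0.05635384 -0.002104  ]
```

Call:
{"name": "servo_tool", "arguments": {
  "moves": [
    {"dx": -0.0074, "dy": -0.0016, "dz": 0, "roll": 9, "jaw": 0},
    {"dx": -0.0071, "dy": -0.0028, "dz": 0, "roll": 9, "jaw": 0},
    {"dx": -0.0066, "dy": -0.0039, "dz": 0, "roll": 9, "jaw": 0},
    {"dx": -0.0059, "dy": -0.0048, "dz": 0, "roll": 9, "jaw": 0},
    {"dx": -0.005, "dy": -0.0057, "dz": 0, "roll": 9, "jaw": 0},
    {"dx": -0.0041, "dy": -0.0064, "dz": 0, "roll": 9, "jaw": 0},
    {"dx": -0.003, "dy": -0.007, "dz": 0, "roll": 9, "jaw": 0},
    {"dx": -0.0019, "dy": -0.0074, "dz": 0, "roll": 9, "jaw": 0},
    {"dx": -0.0007, "dy": -0.0076, "dz": 0, "roll": 9, "jaw": 0},
    {"dx": 0.0005, "dy": -0.0076, "dz": 0, "roll": 9, "jaw": 0}
  ]
}}

```text
t: 14.45
eef_pos: [0.4422, 0.1137, 0.0091]
ee_rot: [-3.142, -0.0, -1.425]
force: [-0.0, -0.8, -2.4]
width: 0.0109
gripper_force: 60.0
```

Call:
{"name": "servo_tool", "arguments": {
  "moves": [
    {"dx": 0.0016, "dy": -0.0074, "dz": 0, "roll": 9, "jaw": 0},
    {"dx": 0.0028, "dy": -0.0071, "dz": 0, "roll": 9, "jaw": 0},
    {"dx": 0.0039, "dy": -0.0066, "dz": 0, "roll": 9, "jaw": 0},
    {"dx": 0.0048, "dy": -0.0059, "dz": 0, "roll": 9, "jaw": 0},
    {"dx": 0.0057, "dy": -0.005, "dz": 0, "roll": 9, "jaw": 0},
    {"dx": 0.0064, "dy": -0.0041, "dz": 0, "roll": 9, "jaw": 0},
    {"dx": 0.007, "dy": -0.003, "dz": 0, "roll": 9, "jaw": 0},
    {"dx": 0.0074, "dy": -0.0019, "dz": 0, "roll": 9, "jaw": 0},
    {"dx": 0.0076, "dy": -0.0007, "dz": 0, "roll": 9, "jaw": 0},
    {"dx": 0.0076, "dy": 0.0005, "dz": 0, "roll": 9, "jaw": 0}
  ]
}}

```text
t: 15.7
eef_pos: [0.4975, 0.0728, 0.0091]
ee_rot: [-3.142, -0.0, 0.146]
force: [0.6, 0.6, -2.8]
width: 0.0111
gripper_force: 60.0
```

```bash
python3 - <<'E'
from h import *
look("7");s=get_state();print(s["eef_pos"].round(4),np.degrees(s["ee_rot"][2]).round(2),s["q"].round(2),s["force"],s["moment"])
E
```

```text
top 180 (array([443. , 113.2]), array([ 18.6, 107.1]), 14.4)
  red 30 [0.4416 0.1125 0.0255]
  yellow 0 0
scene 272 (array([497. , 121.7]), array([109.3, 105.4]), 9.2)
  red 0 0
  yellow 7 [0.5532 0.1302 0.0085]
[0.4977 0.0728 0.009 ] 8.18 [ 0.54  0.34 -0.62  0.   -0.61  1.18] [-0.66902648 -0.2127317  -2.4696372 ] [-0.15154078  0.25175389  0.05384786]
```

View pics/scene7.png

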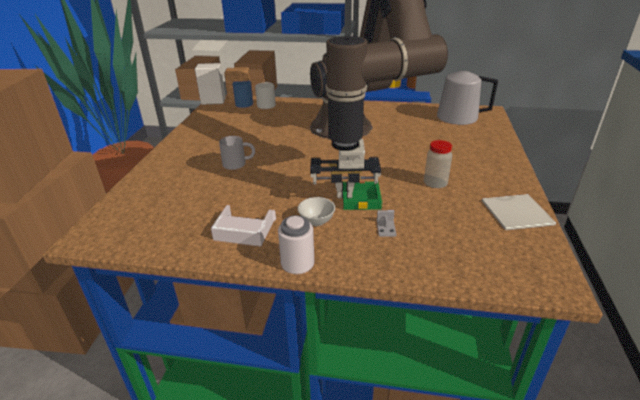

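Call:
{"name": "servo_tool", "arguments": {
  "moves": [
    {"dx": 0, "dy": 0.006, "dz": 0, "roll": 0, "jaw": 0},
    {"dx": 0, "dy": 0.012, "dz": 0, "roll": -0.2, "jaw": 0},
    {"dx": 0, "dy": 0.012, "dz": 0, "roll": 0, "jaw": 0},
    {"dx": 0, "dy": 0.012, "dz": 0, "roll": 0, "jaw": 0},
    {"dx": 0.003, "dy": 0.012, "dz": 0, "roll": 0, "jaw": 0},
    {"dx": 0.006, "dy": 0.008, "dz": 0, "roll": 0, "jaw": 0},
    {"dx": 0.008, "dy": 0, "dz": 0, "roll": 0, "jaw": 0},
    {"dx": 0.008, "dy": 0, "dz": 0, "roll": 0, "jaw": 0},
    {"dx": 0.003, "dy": 0, "dz": 0, "roll": 0, "jaw": 0},
    {"dx": 0, "dy": 0, "dz": 0, "roll": 0, "jaw": 0}
  ]
}}

```text
t: 17.05
eef_pos: [0.5254, 0.134, 0.009]
ee_rot: [-3.142, -0.0, 0.136]
force: [0.5, 0.5, -1.9]
width: 0.0104
gripper_force: 60.0
```

Call:
{"name": "servo_tool", "arguments": {
  "moves": [
    {"dx": 0.002, "dy": 0.0003, "dz": 0, "roll": 0, "jaw": 0},
    {"dx": 0.002, "dy": 0.0003, "dz": 0, "roll": 0, "jaw": 0},
    {"dx": 0.002, "dy": 0.0003, "dz": 0, "roll": 0, "jaw": 0},
    {"dx": 0.002, "dy": 0.0003, "dz": 0, "roll": 0, "jaw": 0},
    {"dx": 0.002, "dy": 0.0003, "dz": 0, "roll": 0, "jaw": 0},
    {"dx": 0.002, "dy": 0.0003, "dz": 0, "roll": 0, "jaw": 0},
    {"dx": 0.0015, "dy": 0.0002, "dz": 0, "roll": 0, "jaw": 0},
    {"dx": 0.0015, "dy": 0.0002, "dz": 0, "roll": 0, "jaw": 0},
    {"dx": 0.001, "dy": 0.0001, "dz": 0, "roll": 0, "jaw": 0},
    {"dx": 0, "dy": 0, "dz": 0, "roll": 0, "jaw": 0}
  ]
}}

```text
t: 18.3
eef_pos: [0.5393, 0.1358, 0.0089]
ee_rot: [3.14, 0.003, 0.137]
force: [-7.2, -0.6, 4.7]
width: 0.0107
gripper_force: 60.1
```

```bash
python3 - <<'E'
from h import *
look("8");s=get_state();print(s["eef_pos"].round(4),np.degrees(s["ee_rot"][2]).round(2),s["q"].round(2),s["force"],s["moment"])
E
```

```text
top 227 (array([493.4, 178. ]), array([ 26.9, 107.7]), 8.7)
  red 32 [0.483  0.1759 0.026 ]
  yellow 0 0
scene 249 (array([538.9, 184.7]), array([106.7, 106.1]), 8.7)
  red 0 0
  yellow 0 0
[0.5393 0.1358 0.0089] 7.85 [ 0.6   0.41 -0.5  -0.   -0.67  1.11] [-7.35997682 -0.52402444  3.90973314] [-0.2731506   2.67996073  0.38694962]
```

Call:
{"name": "servo_tool", "arguments": {
  "moves": [
    {"dx": 0.001, "dy": 0.0001, "dz": 0, "roll": 0, "jaw": 0},
    {"dx": 0.001, "dy": 0.0001, "dz": 0, "roll": 0, "jaw": 0},
    {"dx": 0.001, "dy": 0.0002, "dz": 0, "roll": 0, "jaw": 0},
    {"dx": 0.001, "dy": 0.0001, "dz": 0, "roll": 0, "jaw": 0},
    {"dx": 0.001, "dy": 0.0001, "dz": 0, "roll": 0, "jaw": 0},
    {"dx": 0.001, "dy": 0.0001, "dz": 0, "roll": 0, "jaw": 0},
    {"dx": 0.001, "dy": 0.0002, "dz": 0, "roll": 0, "jaw": 0},
    {"dx": 0, "dy": 0, "dz": 0, "roll": 0, "jaw": 0},
    {"dx": 0, "dy": 0, "dz": 0, "roll": 0, "jaw": 0},
    {"dx": 0, "dy": 0, "dz": 0, "roll": 0, "jaw": 0}
  ]
}}

```text
t: 19.65
eef_pos: [0.5423, 0.1356, 0.0088]
ee_rot: [3.139, 0.01, 0.137]
force: [-23.6, 1.9, 18.8]
width: 0.0107
gripper_force: 60.4
```

Call:
{"name": "servo_tool", "arguments": {
  "moves": [
    {"dx": 0.001, "dy": 0.0001, "dz": 0, "roll": 0, "jaw": 0},
    {"dx": 0.0005, "dy": 0.0001, "dz": 0, "roll": 0, "jaw": 0},
    {"dx": 0, "dy": 0, "dz": 0, "roll": 0, "jaw": 0},
    {"dx": 0, "dy": 0, "dz": 0, "roll": 0, "jaw": 0},
    {"dx": 0, "dy": 0, "dz": 0, "roll": 0, "jaw": 0},
    {"dx": 0, "dy": 0, "dz": 0, "roll": 0, "jaw": 0},
    {"dx": 0, "dy": 0, "dz": 0, "roll": 0, "jaw": 0},
    {"dx": 0, "dy": 0, "dz": 0, "roll": 0, "jaw": 0},
    {"dx": 0, "dy": 0, "dz": 0, "roll": 0, "jaw": 0},
    {"dx": 0, "dy": 0, "dz": 0, "roll": 0, "jaw": 0}
  ]
}}

```text
t: 20.9
eef_pos: [0.5425, 0.1354, 0.0088]
ee_rot: [3.139, 0.012, 0.137]
force: [-28.9, 3.2, 23.1]
width: 0.0109
gripper_force: 60.5
```

```bash
python3 - <<'E'
from h import *
look("9");s=get_state();print(s["eef_pos"].round(4),np.degrees(s["ee_rot"][2]).round(2),s["q"].round(2),s["force"],s["moment"])
E
```

```text
top 235 (array([495.8, 176.8]), array([ 28. , 107.5]), 10.6)
  red 31 [0.4856 0.1749 0.0262]
  yellow 0 0
scene 243 (array([539.7, 184.5]), array([107.9, 107.7]), 10.1)
  red 0 0
  yellow 0 0
[0.5425 0.1354 0.0088] 7.83 [ 0.59  0.41 -0.48 -0.   -0.69  1.12] [-28.09576988   2.29691372  23.54683988] [ 1.14645158 10.43824693  0.68308204]
```

Call:
{"name": "servo_tool", "arguments": {
  "moves": [
    {"dx": -0.01, "dy": -0.001, "dz": 0, "roll": 0, "jaw": 0},
    {"dx": -0.02, "dy": -0.003, "dz": 0, "roll": 0, "jaw": 0},
    {"dx": -0.02, "dy": -0.003, "dz": 0, "roll": 0, "jaw": 0},
    {"dx": -0.02, "dy": -0.003, "dz": 0, "roll": 0, "jaw": 0},
    {"dx": 0, "dy": -0.02, "dz": 0, "roll": 0, "jaw": 0},
    {"dx": 0, "dy": -0.025, "dz": 0, "roll": 0, "jaw": 0},
    {"dx": 0, "dy": -0.025, "dz": 0, "roll": 0, "jaw": 0},
    {"dx": 0, "dy": -0.015, "dz": 0, "roll": 0, "jaw": 0},
    {"dx": 0, "dy": 0, "dz": 0, "roll": 0, "jaw": 0},
    {"dx": 0, "dy": 0, "dz": 0, "roll": 0, "jaw": 0}
  ]
}}

```text
t: 22.25
eef_pos: [0.4801, 0.043, 0.0091]
ee_rot: [-3.141, -0.001, 0.137]
force: [0.0, 0.2, -3.2]
width: 0.0106
gripper_force: 60.0
```

```bash
python3 - <<'E'
from h import *
look("10");s=get_state();print(s["eef_pos"].round(4),np.degrees(s["ee_rot"][2]).round(2),s["q"].round(2),s["force"],s["moment"])
p=cv2.imread("pics/scene10.png");cv2.imwrite("pics/z10.png",cv2.resize(p[140:240,270:410],(700,500),interpolation=cv2.INTER_CUBIC))
E
```

```text
top 104 (array([428.7,  68.8]), array([13.5, 76.2]), 11.9)
  red 30 [0.4244 0.0843 0.0267]
  yellow 0 0
scene 245 (array([480.6,  93.4]), array([106.1, 102.9]), 7.9)
  red 0 0
  yellow 11 [0.5269 0.1016 0.0223]
[0.4799 0.0433 0.0091] 7.87 [ 0.5   0.31 -0.67  0.   -0.59  1.21] [-0.85237865 -0.20286237 -2.54564341] [-0.26174625  0.06902675  0.04189966]
```

View pics/z10.png

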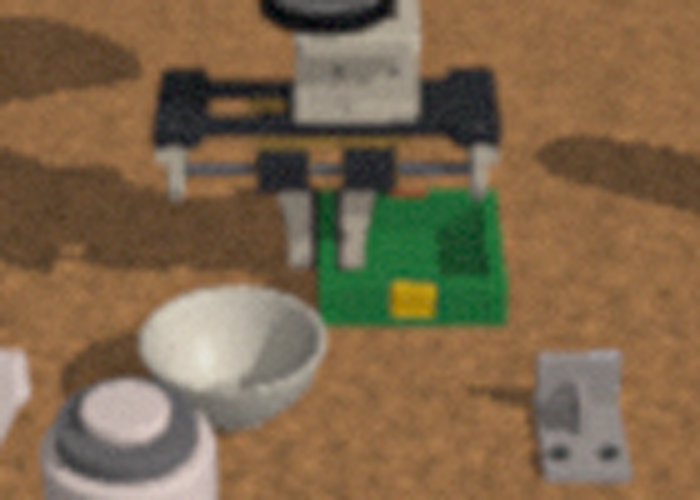

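Call:
{"name": "servo_tool", "arguments": {
  "moves": [
    {"dx": 0, "dy": -0.01, "dz": 0, "roll": 0, "jaw": 0},
    {"dx": 0, "dy": -0.02, "dz": 0, "roll": 0, "jaw": 0},
    {"dx": 0, "dy": -0.025, "dz": 0, "roll": 0, "jaw": 0},
    {"dx": 0, "dy": -0.025, "dz": 0, "roll": 0, "jaw": 0},
    {"dx": 0, "dy": -0.025, "dz": 0, "roll": 0, "jaw": 0},
    {"dx": 0, "dy": -0.025, "dz": 0, "roll": 0, "jaw": 0},
    {"dx": 0, "dy": -0.02, "dz": 0, "roll": 0, "jaw": 0},
    {"dx": 0, "dy": -0.02, "dz": 0, "roll": 0, "jaw": 0},
    {"dx": 0, "dy": -0.01, "dz": 0, "roll": 0, "jaw": 0},
    {"dx": 0, "dy": 0, "dz": 0, "roll": 0, "jaw": 0}
  ]
}}

```text
t: 23.6
eef_pos: [0.4795, -0.1377, 0.009]
ee_rot: [3.142, 0.0, 0.136]
force: [-0.3, -0.7, -2.7]
width: 0.0106
gripper_force: 60.0
```

Call:
{"name": "servo_tool", "arguments": {
  "moves": [
    {"dx": -0.0084, "dy": -0.0054, "dz": 0, "roll": -10, "jaw": 0},
    {"dx": -0.0084, "dy": -0.004, "dz": 0, "roll": -10, "jaw": 0},
    {"dx": -0.0081, "dy": -0.0025, "dz": 0, "roll": -10, "jaw": 0},
    {"dx": -0.0075, "dy": -0.0012, "dz": 0, "roll": -10, "jaw": 0},
    {"dx": -0.0068, "dy": 0.0001, "dz": 0, "roll": -10, "jaw": 0},
    {"dx": -0.0058, "dy": 0.0012, "dz": 0, "roll": -10, "jaw": 0},
    {"dx": -0.0046, "dy": 0.0021, "dz": 0, "roll": -10, "jaw": 0},
    {"dx": -0.0033, "dy": 0.0028, "dz": 0, "roll": -10, "jaw": 0},
    {"dx": -0.0019, "dy": 0.0032, "dz": 0, "roll": -10, "jaw": 0},
    {"dx": -0.0004, "dy": 0.0034, "dz": 0, "roll": -10, "jaw": 0}
  ]
}}

```text
t: 24.85
eef_pos: [0.4242, -0.1368, 0.0091]
ee_rot: [3.142, 0.0, -1.613]
force: [0.5, 0.3, -2.2]
width: 0.0105
gripper_force: 60.0
```

```bash
python3 - <<'E'
from h import *
look("11");s=get_state();print(s["eef_pos"].round(4),np.degrees(s["ee_rot"][2]).round(2),s["q"].round(2),s["force"],s["moment"])
E
```

```text
top 79 (array([510.1, -97.5]), array([17.4, 34.4]), 83.5)
  red 0 0
  yellow 0 0
scene 230 (array([ 479. , -139.1]), array([107.6, 107.5]), 88.7)
  red 6 [ 0.4758 -0.0875  0.0229]
  yellow 1 [ 0.4816 -0.1893  0.0268]
[ 0.4243 -0.1368  0.0091] -92.22 [ 0.13  0.26 -0.75 -0.   -0.56 -0.17] [-1.41661829  0.3861034  -2.97194084] [-0.01002995  0.24342289 -0.03995648]
```

Call:
{"name": "servo_tool", "arguments": {
  "moves": [
    {"dx": 0, "dy": -0.008, "dz": 0, "roll": -0.5, "jaw": 0},
    {"dx": 0, "dy": -0.01, "dz": 0, "roll": -0.5, "jaw": 0},
    {"dx": 0.006, "dy": -0.01, "dz": 0, "roll": 0, "jaw": 0},
    {"dx": 0.012, "dy": -0.001, "dz": 0, "roll": 0, "jaw": 0},
    {"dx": 0.012, "dy": 0, "dz": 0, "roll": 0, "jaw": 0},
    {"dx": 0.012, "dy": 0, "dz": 0, "roll": 0, "jaw": 0},
    {"dx": 0.012, "dy": 0, "dz": 0, "roll": 0, "jaw": 0},
    {"dx": 0.012, "dy": 0, "dz": 0, "roll": 0, "jaw": 0},
    {"dx": 0.008, "dy": 0, "dz": 0, "roll": 0, "jaw": 0},
    {"dx": 0, "dy": 0, "dz": 0, "roll": 0, "jaw": 0}
  ]
}}

```text
t: 26.2
eef_pos: [0.4991, -0.1664, 0.009]
ee_rot: [-3.141, 0.0, -1.626]
force: [0.1, 0.6, -1.7]
width: 0.0103
gripper_force: 60.0
```

```bash
python3 - <<'E'
from h import *
look("12");s=get_state();print(s["eef_pos"].round(4),np.degrees(s["ee_rot"][2]).round(2),s["q"].round(2),s["force"],s["moment"])
a=cv2.imread("pics/scene12.png")[160:250,200:310];b=cv2.imread("pics/top12.png")[110:240,340:470]
cv2.imwrite("pics/z12.png",np.hstack([cv2.resize(a,(440,360),interpolation=cv2.INTER_CUBIC),cv2.resize(b,(360,360),interpolation=cv2.INTER_CUBIC)]))
E
```

```text
top 0 
  red 0 0
  yellow 0 0
scene 259 (array([ 552.1, -169.8]), array([109.4, 105.1]), 86.2)
  red 10 [ 0.5518 -0.1176  0.0229]
  yellow 0 0
[ 0.4983 -0.1665  0.009 ] -93.16 [ 0.05  0.37 -0.57 -0.   -0.63 -0.11] [ 0.56643222  1.14385332 -2.29375036] [0.09540653 0.03558456 0.0393059 ]
```

View pics/z12.png

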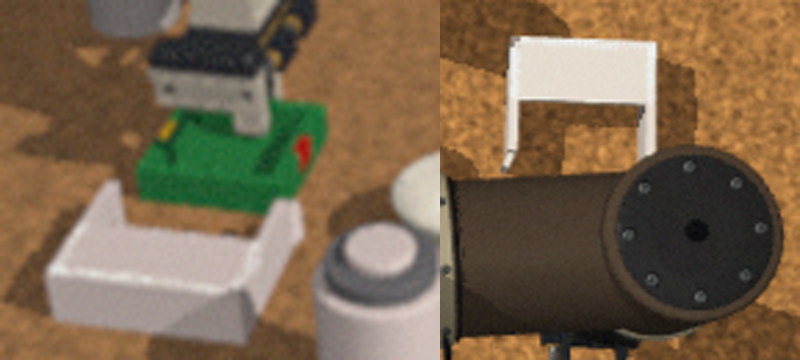

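Call:
{"name": "servo_tool", "arguments": {
  "moves": [
    {"dx": 0, "dy": 0.0015, "dz": 0, "roll": 0.8, "jaw": 0},
    {"dx": 0.005, "dy": -0.0002, "dz": 0, "roll": 0, "jaw": 0},
    {"dx": 0.005, "dy": -0.0002, "dz": 0, "roll": 0, "jaw": 0},
    {"dx": 0.005, "dy": -0.0002, "dz": 0, "roll": 0, "jaw": 0},
    {"dx": 0.005, "dy": -0.0002, "dz": 0, "roll": 0, "jaw": 0},
    {"dx": 0.005, "dy": -0.0002, "dz": 0, "roll": 0, "jaw": 0},
    {"dx": 0.005, "dy": -0.0002, "dz": 0, "roll": 0, "jaw": 0},
    {"dx": 0.005, "dy": -0.0002, "dz": 0, "roll": 0, "jaw": 0},
    {"dx": 0.005, "dy": -0.0002, "dz": 0, "roll": 0, "jaw": 0},
    {"dx": 0, "dy": 0, "dz": 0, "roll": 0, "jaw": 0}
  ]
}}

```text
t: 27.55
eef_pos: [0.539, -0.1666, 0.0091]
ee_rot: [-3.141, -0.0, -1.612]
force: [0.8, 0.2, -3.0]
width: 0.0108
gripper_force: 60.0
```

```bash
python3 - <<'E'
from h import *
look("13");s=get_state();print(s["eef_pos"].round(4),np.degrees(s["ee_rot"][2]).round(2),s["force"],s["moment"])
E
```

```text
top 0 
  red 0 0
  yellow 0 0
scene 256 (array([ 592.3, -169.1]), array([107.5, 107.3]), 87.5)
  red 10 [ 0.5908 -0.1164  0.0237]
  yellow 0 0
[ 0.5386 -0.1666  0.0091] -92.36 [ 0.03599454  0.12308909 -2.62028713] [-0.03214591  0.05224487  0.0380413 ]
```

Call:
{"name": "servo_tool", "arguments": {
  "moves": [
    {"dx": 0.005, "dy": 0.0006, "dz": 0, "roll": 0, "jaw": 0},
    {"dx": 0.005, "dy": -0.0002, "dz": 0, "roll": 0, "jaw": 0},
    {"dx": 0.005, "dy": -0.0002, "dz": 0, "roll": 0, "jaw": 0},
    {"dx": 0.005, "dy": -0.0002, "dz": 0, "roll": 0, "jaw": 0},
    {"dx": 0.005, "dy": -0.0002, "dz": 0, "roll": 0, "jaw": 0},
    {"dx": 0.005, "dy": -0.0002, "dz": 0, "roll": 0, "jaw": 0},
    {"dx": 0.005, "dy": -0.0002, "dz": 0, "roll": 0, "jaw": 0},
    {"dx": 0.005, "dy": -0.0002, "dz": 0, "roll": 0, "jaw": 0},
    {"dx": 0, "dy": 0, "dz": 0, "roll": 0, "jaw": 0},
    {"dx": 0, "dy": 0, "dz": 0, "roll": 0, "jaw": 0}
  ]
}}

```text
t: 28.9
eef_pos: [0.5785, -0.1674, 0.009]
ee_rot: [-3.141, 0.0, -1.612]
force: [0.4, -0.3, -2.7]
width: 0.0103
gripper_force: 60.0
```

```bash
python3 - <<'E'
from h import *
look("14");s=get_state();print(s["eef_pos"].round(4),np.degrees(s["ee_rot"][2]).round(2),s["force"],s["moment"])
E
```

```text
top 60 (array([ 582.5, -129.1]), array([27. , 17.7]), 88.1)
  red 0 0
  yellow 0 0
scene 105 (array([ 618.9, -168.5]), array([105.7,  85.3]), 88.1)
  red 0 0
  yellow 0 0
[ 0.5784 -0.1674  0.0091] -92.36 [ 0.47163578 -0.52721253 -2.03897328] [ 0.03718865  0.06341084 -0.00377548]
```

Call:
{"name": "servo_tool", "arguments": {
  "moves": [
    {"dx": 0.005, "dy": -0.0002, "dz": 0, "roll": 0, "jaw": 0},
    {"dx": 0.005, "dy": -0.0002, "dz": 0, "roll": 0, "jaw": 0},
    {"dx": 0.005, "dy": -0.0002, "dz": 0, "roll": 0, "jaw": 0},
    {"dx": 0.005, "dy": -0.0002, "dz": 0, "roll": 0, "jaw": 0},
    {"dx": 0.005, "dy": -0.0002, "dz": 0, "roll": 0, "jaw": 0},
    {"dx": 0.005, "dy": -0.0002, "dz": 0, "roll": 0, "jaw": 0},
    {"dx": 0.005, "dy": -0.0002, "dz": 0, "roll": 0, "jaw": 0},
    {"dx": 0.005, "dy": -0.0002, "dz": 0, "roll": 0, "jaw": 0},
    {"dx": 0, "dy": 0, "dz": 0, "roll": 0, "jaw": 0},
    {"dx": 0, "dy": 0, "dz": 0, "roll": 0, "jaw": 0}
  ]
}}

```text
t: 30.25
eef_pos: [0.6185, -0.169, 0.0091]
ee_rot: [-3.141, 0.0, -1.612]
force: [0.8, 0.7, -2.8]
width: 0.0103
gripper_force: 60.0
```

Call:
{"name": "servo_tool", "arguments": {
  "moves": [
    {"dx": 0.001, "dy": 0, "dz": 0, "roll": 0, "jaw": 0},
    {"dx": 0.001, "dy": 0, "dz": 0, "roll": 0, "jaw": 0},
    {"dx": 0.001, "dy": 0, "dz": 0, "roll": 0, "jaw": 0},
    {"dx": 0.001, "dy": 0, "dz": 0, "roll": 0, "jaw": 0},
    {"dx": 0.001, "dy": -0.0001, "dz": 0, "roll": 0, "jaw": 0},
    {"dx": 0.001, "dy": 0, "dz": 0, "roll": 0, "jaw": 0},
    {"dx": 0, "dy": 0, "dz": 0, "roll": 0, "jaw": 0},
    {"dx": 0, "dy": 0, "dz": 0, "roll": 0, "jaw": 0},
    {"dx": 0, "dy": 0, "dz": 0, "roll": 0, "jaw": 0},
    {"dx": 0, "dy": 0, "dz": 0, "roll": 0, "jaw": 0}
  ]
}}

```text
t: 31.5
eef_pos: [0.6245, -0.1691, 0.0091]
ee_rot: [-3.141, 0.0, -1.612]
force: [0.9, 0.7, -2.2]
width: 0.0103
gripper_force: 60.0
```

Not at the stop yet.

Call:
{"name": "servo_tool", "arguments": {
  "moves": [
    {"dx": 0.001, "dy": 0, "dz": 0, "roll": 0, "jaw": 0},
    {"dx": 0.001, "dy": 0, "dz": 0, "roll": 0, "jaw": 0},
    {"dx": 0.001, "dy": 0, "dz": 0, "roll": 0, "jaw": 0},
    {"dx": 0.001, "dy": 0, "dz": 0, "roll": 0, "jaw": 0},
    {"dx": 0.001, "dy": -0.0001, "dz": 0, "roll": 0, "jaw": 0},
    {"dx": 0, "dy": 0, "dz": 0, "roll": 0, "jaw": 0},
    {"dx": 0, "dy": 0, "dz": 0, "roll": 0, "jaw": 0},
    {"dx": 0, "dy": 0, "dz": 0, "roll": 0, "jaw": 0},
    {"dx": 0, "dy": 0, "dz": 0, "roll": 0, "jaw": 0},
    {"dx": 0, "dy": 0, "dz": 0, "roll": 0, "jaw": 0}
  ]
}}

```text
t: 32.75
eef_pos: [0.6264, -0.1691, 0.0089]
ee_rot: [3.136, 0.0, -1.613]
force: [-9.8, 2.2, 6.4]
width: 0.0104
gripper_force: 60.0
```

Call:
{"name": "servo_tool", "arguments": {
  "moves": [
    {"dx": -0.0025, "dy": 0, "dz": 0, "roll": 0, "jaw": 0},
    {"dx": 0, "dy": 0, "dz": -0.0005, "roll": 0, "jaw": 0},
    {"dx": 0, "dy": 0, "dz": 0, "roll": 0, "jaw": 0.1},
    {"dx": 0, "dy": 0, "dz": 0, "roll": 0, "jaw": 0.3},
    {"dx": 0, "dy": 0, "dz": 0, "roll": 0, "jaw": 0.45},
    {"dx": 0, "dy": 0, "dz": 0, "roll": 0, "jaw": 0.45},
    {"dx": 0, "dy": 0, "dz": 0, "roll": 0, "jaw": 0.45},
    {"dx": 0, "dy": 0, "dz": 0, "roll": 0, "jaw": 0.45},
    {"dx": 0, "dy": 0, "dz": 0, "roll": 0, "jaw": 0.45},
    {"dx": 0, "dy": 0, "dz": 0, "roll": 0, "jaw": 0.45}
  ]
}}

```text
t: 34.0
eef_pos: [0.6269, -0.1692, 0.0086]
ee_rot: [-3.142, -0.0, -1.612]
force: [-0.1, 0.4, 0.0]
width: 0.0394
gripper_force: 0.0
```

Call:
{"name": "servo_tool", "arguments": {
  "moves": [
    {"dx": 0, "dy": 0, "dz": 0.01, "roll": 0, "jaw": 0.45},
    {"dx": 0, "dy": 0, "dz": 0.02, "roll": 0, "jaw": 0.45},
    {"dx": 0, "dy": 0, "dz": 0.03, "roll": 0, "jaw": 0.45},
    {"dx": 0, "dy": 0, "dz": 0.04, "roll": 0, "jaw": 0.45},
    {"dx": -0.02, "dy": 0, "dz": 0.04, "roll": 0, "jaw": 0.45},
    {"dx": -0.04, "dy": 0, "dz": 0.03, "roll": 0, "jaw": 0.45},
    {"dx": -0.05, "dy": 0, "dz": 0.02, "roll": 0, "jaw": 0.45},
    {"dx": -0.05, "dy": 0, "dz": 0, "roll": 0, "jaw": 0.45},
    {"dx": -0.05, "dy": 0, "dz": 0, "roll": 0, "jaw": 0.45},
    {"dx": 0, "dy": 0, "dz": 0, "roll": 0, "jaw": 0.45}
  ]
}}

```text
t: 35.25
eef_pos: [0.4139, -0.1693, 0.1998]
ee_rot: [-3.14, 0.001, -1.612]
force: [0.7, 0.2, 0.5]
width: 0.0392
gripper_force: 0.0
```

```bash
python3 - <<'E'
from h import *
look("15")
a=cv2.imread("pics/scene15.png")[170:260,190:310];b=cv2.imread("pics/top15.png")[105:205,340:440]
cv2.imwrite("pics/z15.png",np.hstack([cv2.resize(a,(480,360),interpolation=cv2.INTER_CUBIC),cv2.resize(b,(320,360),interpolation=cv2.INTER_CUBIC)]))
print(get_state()["eef_pos"],get_state()["t"])
E
```

```text
top 346 (array([ 647.8, -172.4]), array([107.9,  59.4]), 86.1)
  red 20 [ 0.6727 -0.1226  0.026 ]
  yellow 3 [ 0.6714 -0.2259  0.0288]
scene 127 (array([ 642.7, -172.4]), array([98.8, 36.4]), 88.3)
  red 0 0
  yellow 0 0
[ 0.41703832 -0.16932858  0.19986368] 35.35
```

View pics/z15.png

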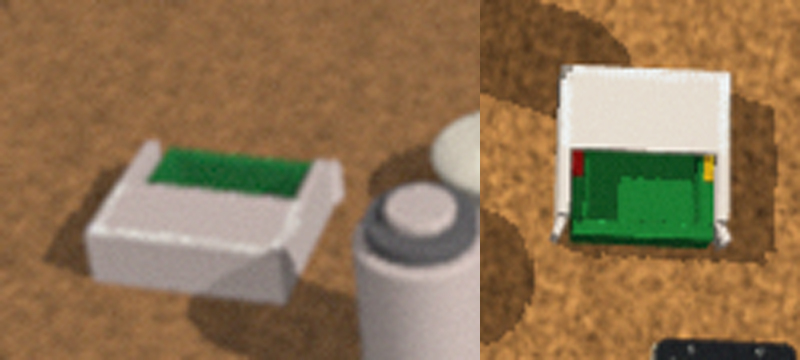

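The tray sits in the slot, with its rear edge (about 240 px in the right crop) just out of the mouth. Both latches are level with the cheeks and the bowl and canister haven't moved, so I'm handing in.

```bash
python3 -c "
from station import *
print(job_done())"
```

```text
the job is handed in; nothing more can be done
None
```

I pressed both latches in against the bracket, slid the tray plain side first against the riser's back stop, released it and handed in the job at about 35 s; no verdict came back.

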